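Shut the blow-off air throttle firmly, then open it to the green tab

TASK

Reset the blow-off air on the blue-handled throttle: push its springy handle clockwise (seen from above) with the closed fingertips until it is shut, and keep it pressed against its stop firmly but not roughly (about 12 N, never 30 N) for half a second so that the flap seats. Then push the handle back open until, with the handle let go, the red pointer stands in line with the green setting tab. Do not grip the handle, and leave the green tab, the yellow-handled throttle and the things on the table as they are.

Things in the scene. Friction and masses are not known exactly. Their poses are not given: they have to be found in the camera images.
- blue_unit: Air branch with the blue throttle handle, fixed to the table: grey duct, 90 mm diameter, top 120 mm high, along the unit's y (black flared outlet at y = -120 mm, elbow into the table at y = +140 mm), on a 120 x 220 mm foot plate. Origin: on the table, on the upright spindle axis; x away from the robot when unturned. On top a white round scale plate, radius 75 mm, height 134 to 138 mm, black marks.
- blue_valve (a joint): Opening of the blue throttle in rad: angle of its red pointer from the unit's +x axis, anticlockwise from above. 0 = shut, on a solid stop; 1.45 = fully open. The handle, when not pushed, points exactly opposite to the pointer. Stiff: about 0.7 N m (6 to 7 N near the handle's end) moves it, and it stays where it is left.
- blue_tip (a point): Top middle of the blue handle near its end, 120 mm from the spindle axis, 171 mm high; x axis points to the spindle. The grip is a level bar 16 mm wide, from 50 to 132 mm from the axis, underside 149 mm high, with free room around it (duct top 120 mm). It is springy: it bends sideways against the pointer while pushed and straightens when let go.
- blue_pointer (a point): Tip of the blue throttle's red pointer, 59 mm from the spindle axis, 146 mm high, stiffly fixed to the spindle; x axis outward along the pointer.
- blue_setting (a point): Centre of the green setting tab (24 x 9 x 8 mm) on the rim of the blue throttle's scale plate, 81 mm from the spindle axis, 138 mm high; x axis outward from the spindle. It shows where the pointer must stand; leave it where it is.
- blue_marker (a joint): Angle of that green tab in rad, measured like blue_valve (the pointer is at the tab when both are equal).
- yellow_unit: Air branch with the yellow throttle handle, fixed to the table: grey duct, 90 mm diameter, top 120 mm high, along the unit's y (black flared outlet at y = -120 mm, elbow into the table at y = +140 mm), on a 120 x 220 mm foot plate. Origin: on the table, on the upright spindle axis; x away from the robot when unturned. On top a white round scale plate, radius 75 mm, height 134 to 138 mm, black marks.
- yellow_valve (a joint): Opening of the yellow throttle in rad: angle of its red pointer from the unit's +x axis, anticlockwise from above. 0 = shut, on a solid stop; 1.45 = fully open. The handle, when not pushed, points exactly opposite to the pointer. Stiff: about 0.7 N m (6 to 7 N near the handle's end) moves it, and it stays where it is left.
- yellow_tip (a point): Top middle of the yellow handle near its end, 120 mm from the spindle axis, 171 mm high; x axis points to the spindle. The grip is a level bar 16 mm wide, from 50 to 132 mm from the axis, underside 149 mm high, with free room around it (duct top 120 mm). It is springy: it bends sideways against the pointer while pushed and straightens when let go.
- yellow_pointer (a point): Tip of the yellow throttle's red pointer, 59 mm from the spindle axis, 146 mm high, stiffly fixed to the spindle; x axis outward along the pointer.
- yellow_setting (a point): Centre of the green setting tab (24 x 9 x 8 mm) on the rim of the yellow throttle's scale plate, 81 mm from the spindle axis, 138 mm high; x axis outward from the spindle. Not to be moved.
- yellow_marker (a joint): Angle of that green tab in rad, measured like yellow_valve (the pointer is at the tab when both are equal).
- punnet_a: Loose clear tray of strawberries, 100 x 150 x 45 mm; origin under its centre. Bystander.
- punnet_b: Second such tray of strawberries. Bystander.
- mug: Loose brown mug, 80 mm wide, 90 mm tall; origin under its centre. Bystander.
- tape: Loose roll of tape standing on its side face, 100 mm in diameter, 50 mm tall. Bystander.
- bottle: Loose white bottle with grey cap, 68 mm in diameter, 190 mm tall. Bystander.
- empties: Loose stack of white trays, 130 x 110 x 66 mm. Bystander.

How it is judged:
By the outcome, as a careful person would: the job done as asked, in the order asked, and still so for the second after the job is handed in, with the robot touching nothing.
It also fails if it takes over 69 s, if anything falls off the work surface, if the arm or the gripper's body presses on something with over 40 N, if the wrist force passes 120 N, or if a joint passes its speed limit or range.

ROBOT

A 6-joint arm with a two-finger parallel gripper is mounted at the origin on the work surface. World frame = base frame: x ahead of the robot, y to its left, z up, the work surface at z = 0. Lengths are in m, angles in degrees, forces in N, time in s.
With the tool pointing down it reaches from about 0.4 to 0.825 m from the base axis. Payload 7 kg.
Tool frame: the origin (TCP) lies at the very end of the fingers, on their centre line; the grasp point (between the pads) lies 19 mm behind it (grasp_offset is the x of the grasp point in the tool frame, in m); x points along the fingers, y is the direction in which the jaws open and shut, and the axes are right-handed (so a half turn about x gives the same grasp; the last joint's range is limited). The gripper opens to 88 mm and grips with 3 to 60 N. Pads are 19 mm wide; open, the fingers measure 130 mm over their backs; the gripper's body (78 mm by 193 mm) begins 47 mm behind the grasp point.
Start: joints at [-48.925, 20.546, 0.682, 0, -70.136, -16.507], TCP at [0.281, -0.614, 0.227] pointing down, gripper open.
Joint ranges: [-176.03, 176.03], [-82.01, 121.73], [-58.28, 71.71], [-173.87, 95.51], [-174.79, -0.11], [-173.66, 173.66]. Speed limits (degrees/s): [136.94, 136.94, 172.46, 180, 180, 180].

INTERFACE

Orientations are given as [roll, pitch, yaw] about the fixed x, y, z axes, in that order (R = Rz(yaw) Ry(pitch) Rx(roll)).
In Python, from plant import get_obs, snapshot, close_job, grasp_offset gives the robot as it stands.
- The arm moves only by the tool carry_out, never from a script. Its argument "series" is a list that holds one entry, the list of rows, each a list of 6 numbers: the shift along the tool's x, y, z in mm, then the turn, a rotation vector about the tool's x, y, z in degrees. A call has 1 to 10 rows; each row is the pose to reach, as a shift and turn from the pose commanded when the call began, along the tool's axes at that moment; what a row does not reach only later rows make up. A row lasts 1/8 s, in which the tool goes at most 62.5 mm and 10.7 degrees, less where a joint would pass 70% of its speed; a pose out of reach is approached as far as the arm can. A call with a gripper value outside its range is refused whole. "hand" is the gripper's target within -1 to 1 (shut at 1, half-way at 0, fully open at -1), set as the call begins (left out, the last holds). The fingers move at their own pace and stop on an object; the grip force is fixed at half the most. Time passes only in rows, so rows that repeat a pose let the fingers close. It gives the time, the measured TCP pose, the force and the opening at its end, in the units of the state.
- get_obs(): the state, without advancing time (a new reading comes with each control period).
- snapshot(name): name is "side" or "top"; returns a dict with "color" (384x512x3 uint8, red, green, blue), "fx", "fy", "cx", "cy" (pixels), "eye" and "attitude" of the camera in the world. Camera axes: x right, y down, z forward; pixel columns grow to the right and rows downward; lengths in m; the calibration is good to about 2 mm. A picture is of the moment at which its call begins. There is no depth.
- close_job(): hands the job in, once; it reports no verdict.
The state is a dict: "clock": time; "joint_pos": joint angles; "qvel": joint speeds; "tau": joint torques, N m; "tool_pos": TCP position; "orientation": TCP orientation; "force": force on the tool from outside, world axes, zero at the start; "moment": the same for the moment, N m; "opening": finger opening in m.
Only numpy, scipy, OpenCV 4.12 (cv2) and the standard library are available. Lean on these libraries where they do the work, as an engineer would, in place of code of your own. Each camera call takes 0.05 s, during which the arm holds its last target.

## Working session

There is one attempt and no reset: what is moved stays moved. The work goes in short steps, Python scripts to look and compute and a tool call to move; the robot and the scene stay as the last step left them, time stands still between calls to the robot, and variables do not carry over. Pictures are saved under pics/ and viewed, and the job is handed in when it is done.

Besides the shell and the picture viewer there is one more tool, called after "Call:" in YAML: its name, and indented under it one key for each argument. carry_out: Moves the arm, as the interface text tells. Its arguments: {"type":"object","properties":{"series":{"type":"array","items":{"type":"array","items":{"type":"array","items":{"type":"number"}}}},"hand":{"type":"number"}},"required":["series"]}

```bash
mkdir -p pics; ls
python3 - <<'E'
from plant import *
import cv2
print(get_obs(), grasp_offset)
for n in("side","top"):
    s=snapshot(n); print({k:v for k,v in s.items() if k!="color"})
    cv2.imwrite(f"pics/{n}0.png",s["color"][:,:,::-1])
E
```

```text
pics
{'clock': 0.0, 'joint_pos': array([-4.89257639e+01,  2.05908245e+01,  6.35546372e-01, -2.18374072e-02,
       -7.01354904e+01, -1.65081025e+01]), 'qvel': array([-0.04794414, -0.04924369, -0.01271855,  0.04278113,  0.03024839,
       -0.02341009]), 'tau': array([ 2.41201858e-03, -5.82713914e+01,  2.93052810e+01,  6.99740499e+00,
        6.75927935e-03, -1.61017288e-04]), 'tool_pos': array([ 0.28042993, -0.61346544,  0.22563764]), 'orientation': array([ 93.76581068,  89.90693823, 118.32450764]), 'force': array([-0.24681771,  1.17623032, -0.09085556]), 'moment': array([-0.05304847, -0.0811296 , -0.02081054]), 'opening': 0.08754666614610929} -0.0188
{'fx': 478.0231262844328, 'fy': 478.0231262844328, 'cx': 246.03909296453008, 'cy': 191.58605591370474, 'eye': array([-0.26760431,  1.0865208 ,  1.06506614]), 'attitude': array([-125.31675005,    0.80450004, -142.55195749])}
{'fx': 376.71489014894667, 'fy': 376.71489014894667, 'cx': 256.815296746577, 'cy': 193.78924704825187, 'eye': array([ 0.46496801, -0.00530358,  1.39530964]), 'attitude': array([-175.0640304 ,    0.81992715,  -89.93871939])}
```

View pics/side0.png

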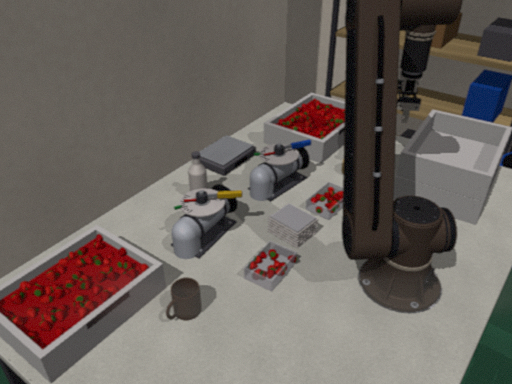

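View pics/top0.png

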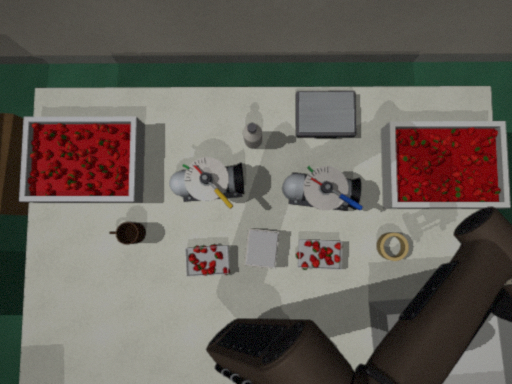

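```bash
cat > h.py <<'E'
import numpy as np, cv2
from plant import *
from scipy.spatial.transform import Rotation as R
def rays(s,uv):
    uv=np.atleast_2d(uv).astype(float)
    d=np.c_[(uv[:,0]-s["cx"])/s["fx"],(uv[:,1]-s["cy"])/s["fy"],np.ones(len(uv))]
    return d@R.from_euler('xyz',s["attitude"],degrees=True).as_matrix().T
def plane(s,uv,z):
    d=rays(s,uv); e=np.asarray(s["eye"]); return e+d*((z-e[2])/d[:,2])[:,None]
def proj(s,p):
    c=(np.atleast_2d(p)-s["eye"])@R.from_euler('xyz',s["attitude"],degrees=True).as_matrix()
    return np.c_[s["fx"]*c[:,0]/c[:,2]+s["cx"],s["fy"]*c[:,1]/c[:,2]+s["cy"]]
def crop(s,name,x0,y0,x1,y1,k):
    c=s["color"][y0:y1,x0:x1,::-1]
    cv2.imwrite(f"pics/{name}.png",cv2.resize(c,None,fx=k,fy=k,interpolation=cv2.INTER_NEAREST))
E
python3 - <<'E'
from h import *
s=snapshot("top");t=snapshot("side")
crop(s,"topc1",275,155,375,225,8); crop(t,"sidec1",240,125,320,205,7)
E
```

```text
(no output)
```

View pics/topc1.png

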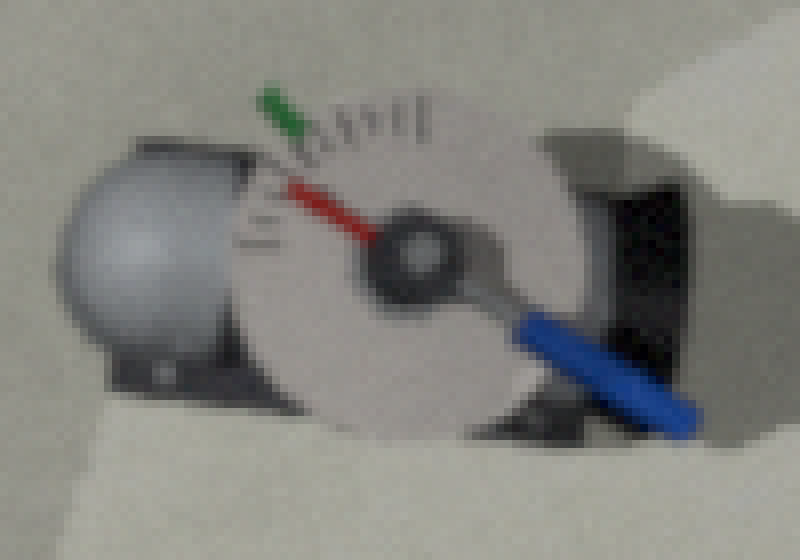

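View pics/sidec1.png

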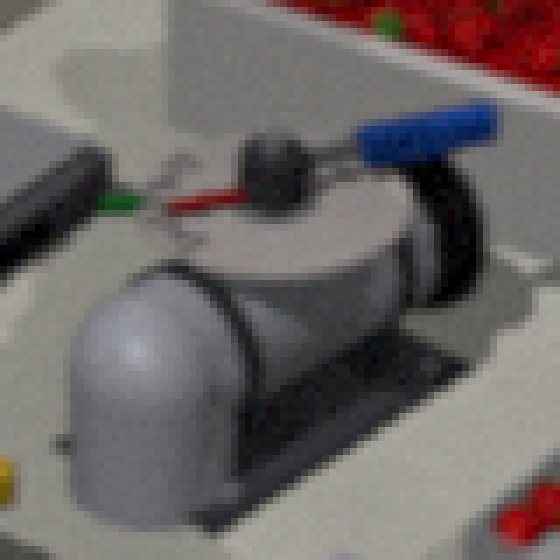

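```bash
cat >> h.py <<'E'
def masks(s):
    h=cv2.cvtColor(s["color"],cv2.COLOR_RGB2HSV).astype(int); H,S,V=h[...,0],h[...,1],h[...,2]
    return dict(red=((H<8)|(H>172))&(S>110)&(V>60), green=(H>45)&(H<80)&(S>110)&(V>50),
                blue=(H>105)&(H<128)&(S>140)&(V>50))
def avg(n,k):
    L=[snapshot(n) for _ in range(k)]; s=L[0]; s["color"]=np.mean([l["color"] for l in L],0).round().astype(np.uint8); return s
def measure(s,box):
    x0,y0,x1,y1=box; out={}
    m=masks(s)
    for k,z in (("red",.148),("green",.142),("blue",.171)):
        w=np.zeros(m[k].shape,bool); w[y0:y1,x0:x1]=m[k][y0:y1,x0:x1]
        n,lab,st,_=cv2.connectedComponentsWithStats(w.astype(np.uint8),connectivity=8)
        if n<2: continue
        i=1+np.argmax(st[1:,4]); v,u=np.nonzero(lab==i)
        P=plane(s,np.c_[u,v],z)[:,:2]; c=P.mean(0); ev=np.linalg.svd(P-c)[2][0]
        out[k]=(len(u),c,ev,np.ptp((P-c)@ev), (u.mean(),v.mean()))
    return out
E
python3 - <<'E'
from h import *
s=avg("top",4)
m=measure(s,(275,155,375,225))
for k,v in m.items(): print(k,v, np.degrees(np.arctan2(v[2][1],v[2][0])))
# plate: bright low-sat pinkish; fit ellipse on edge
g=s["color"].astype(int)
pl=((g[...,0]-g[...,1]>3)&(g[...,0]>100)); crop({"color":np.repeat((pl*255).astype(np.uint8)[...,None],3,2)},"pl",275,155,375,225,8)
# yellow for check
E
```

```text
red (27, array([ 0.61472587, -0.18475773]), array([-0.53031563, -0.84780029]), np.float64(0.040323775210105245), (np.float64(316.18518518518516), np.float64(181.1851851851852))) -122.02678328636037
green (10, array([ 0.65657165, -0.16545026]), array([-0.74514058, -0.66690742]), np.float64(0.016688361416397516), (np.float64(310.0), np.float64(169.0))) -138.17117528273215
blue (125, array([ 0.54420233, -0.29315729]), array([-0.53235729, -0.84651977]), np.float64(0.07757393366805948), (np.float64(350.952), np.float64(201.912))) -122.16486602928495
```

View pics/pl.png

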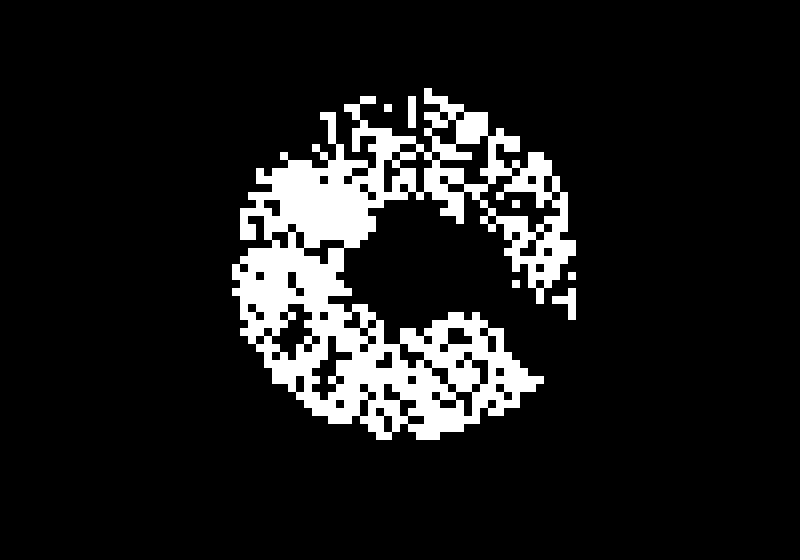

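```bash
cat >> h.py <<'E'
def platec(s,box,z=.138,r=.075):
    x0,y0,x1,y1=box
    g=s["color"].astype(int); pl=((g[...,0]-g[...,1]>3)&(g[...,0]>100)).astype(np.uint8)
    w=np.zeros_like(pl); w[y0:y1,x0:x1]=pl[y0:y1,x0:x1]
    w=cv2.morphologyEx(w,cv2.MORPH_CLOSE,np.ones((3,3),np.uint8))
    v,u=np.nonzero(w); P=(plane(s,np.c_[u,v],z)[:,:2]*1000).astype(np.float32)
    h=cv2.convexHull(P)[:,0]
    (c,R_)=cv2.minEnclosingCircle(P)
    # least-squares circle on hull
    A=np.c_[2*h,np.ones(len(h))]; x=np.linalg.lstsq(A,(h**2).sum(1),rcond=None)[0]
    return np.array(c)/1e3,R_,x[:2]/1e3,np.sqrt(x[2]+x[0]**2+x[1]**2)
E
python3 - <<'E'
from h import *
s=avg("top",4)
print(platec(s,(275,155,375,225)))
y=measure(s,(155,145,255,225)); print(y); print(platec(s,(165,145,255,225)))
# unit yaw: foot plate / duct dark edges
g=cv2.cvtColor(s["color"],cv2.COLOR_RGB2GRAY)
crop(s,"topy",155,140,255,225,8)
E
```

```text
(array([ 0.59535852, -0.21572035]), 74.22469329833984, array([ 0.59395041, -0.21604919]), np.float64(72.3719555664283))
{'red': (21, array([0.65559416, 0.21013354]), array([-0.73792112, -0.67488697]), np.float64(0.033582265782267674), (np.float64(197.9047619047619), np.float64(169.14285714285714))), 'green': (8, array([0.66682145, 0.25364485]), array([-0.41597532, -0.9093759 ]), np.float64(0.018316968333443356), (np.float64(185.375), np.float64(166.125)))}
(array([0.60370496, 0.16395157]), 101.33134460449219, array([0.59132148, 0.18154373]), np.float64(98.05817202278648))
```

View pics/topy.png

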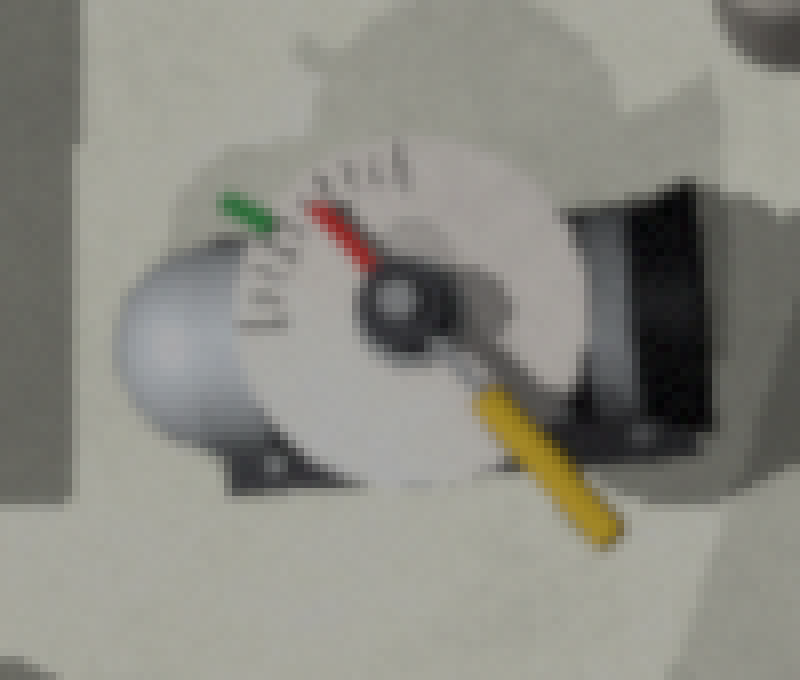

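```bash
cat >> h.py <<'E'
def soft(s,box,kind,z,C=None,rr=None):
    """colour-excess weighted centroid / axis on plane z"""
    x0,y0,x1,y1=box; g=s["color"].astype(float)[y0:y1,x0:x1]; r,gg,b=g[...,0],g[...,1],g[...,2]
    w={"red":r-np.maximum(gg,b),"green":gg-np.maximum(r,b),"blue":b-np.maximum(r,gg)}[kind]
    m=w>12
    m=cv2.morphologyEx(m.astype(np.uint8),cv2.MORPH_CLOSE,np.ones((1,1),np.uint8))
    n,lab,st,_=cv2.connectedComponentsWithStats(m,connectivity=8)
    i=max(range(1,n),key=lambda j:w[lab==j].sum())
    k=cv2.dilate((lab==i).astype(np.uint8),np.ones((3,3)))>0
    v,u=np.nonzero(k); W=np.clip(w[k],0,None)
    P=plane(s,np.c_[u+x0,v+y0],z)[:,:2]; c=(P*W[:,None]).sum(0)/W.sum()
    D=P-c; ev=np.linalg.eigh((D*W[:,None]).T@D)[1][:,1]
    if ev[0]<0: ev=-ev
    return c,np.degrees(np.arctan2(ev[1],ev[0])),len(u)
BOX=(275,150,380,235)
def report(s,C=None):
    C=np.array([.5935,-.216]) if C is None else C
    for k,z in (("red",.147),("green",.142),("blue",.168)):
        c,a,n=soft(s,BOX,k,z); d=c-C
        if k=="blue": d=-d
        print(k,c.round(4),"axis",round(a,2),"ray",np.degrees(np.arctan2(d[1],d[0])).round(2),"r",np.hypot(*d).round(4),n)
E
python3 - <<'E'
from h import *
s=avg("top",12); np.save("top_first.npy",s["color"])
report(s); print(platec(s,BOX))
print("hub", plane(s,[[275+414/8-.5,155+252/8-.5]],.18), "mark0",plane(s,[[328,170]],.138), "mark end",plane(s,[[275+258/8-.5,155+242/8-.5]],.138))
print(plane(s,[[275+110/8-.5,155+388/8-.5],[275+585/8-.5,155+445/8-.5]],.005))
t=avg("side",6); print(t["eye"])
for k,z in (("red",.147),("green",.142),("blue",.165)): print(k,soft(t,(240,125,318,170),k,z))
o=get_obs(); M=R.from_euler('xyz',o["orientation"],degrees=True).as_matrix(); print(M.round(3),o["clock"])
E
```

```text
red [ 0.6156 -0.1838] axis 58.03 ray 55.56 r 0.039 97
green [ 0.6578 -0.1649] axis 39.35 ray 38.45 r 0.0821 58
blue [ 0.5446 -0.2939] axis 57.72 ray 57.9 r 0.092 244
(array([ 0.59425195, -0.21616727]), 73.54875183105469, array([ 0.59343401, -0.21693724]), np.float64(71.49462048950491))
hub [[ 0.595177   -0.21245924  0.18      ]] mark0 [[ 0.65372287 -0.22627976  0.138     ]] mark end [[ 0.6039189  -0.15450417  0.138     ]]
[[ 0.55087315 -0.10139928  0.005     ]
 [ 0.52466414 -0.31939495  0.005     ]]
[-0.26760431  1.0865208   1.06506614]
red (array([ 0.60452544, -0.42458398]), np.float64(7.330127994420839), 349)
green (array([ 0.65396413, -0.16017689]), np.float64(78.560832612134), 48)
blue (array([ 0.53990418, -0.28759008]), np.float64(68.06753554244895), 206)
[[-0.    -0.416  0.909]
 [ 0.     0.909  0.416]
 [-1.     0.    -0.   ]] 1.5
```

Call:
carry_out:
  series:
    - [[0,17,47,7,0,0],[0,34,94,14,0,0],[0,50,141,21,0,0],[0,67,188,28,0,0],[0,83,235,35,0,0],[0,100,282,42,0,0],[0,117,330,50,0,0],[0,133,377,57,0,0],[0,133,377,57,0,0],[0,133,377,57,0,0]]
  hand: 1

```text
clock: 2.75
tool_pos: [0.5682, -0.336, 0.2264]
orientation: [-150.1, 90.0, 177.5]
force: [-0.1, 0.7, -0.3]
opening: 0.0007
```

```bash
cat >> h.py <<'E'
def tool():
    o=get_obs(); M=R.from_euler('xyz',o["orientation"],degrees=True).as_matrix()
    print(o["clock"],o["tool_pos"].round(4),"y",M[:,1].round(3),"z",M[:,2].round(3),"j",o["joint_pos"].round(1),"F",o["force"].round(1)); return o,M
E
python3 - <<'E'
from h import *
tool()
s=snapshot("top");t=snapshot("side")
crop(s,"topc2",270,140,400,240,6); crop(t,"sidec2",240,60,380,205,5)
E
```

```text
2.75 [ 0.5682 -0.336   0.2264] y [ 0.535  0.845 -0.   ] z [ 0.845 -0.535 -0.   ] j [ -13.7   19.2   -1.4    0.   -69.5 -108.6] F [-0.1  0.7 -0.3]
```

View pics/topc2.png

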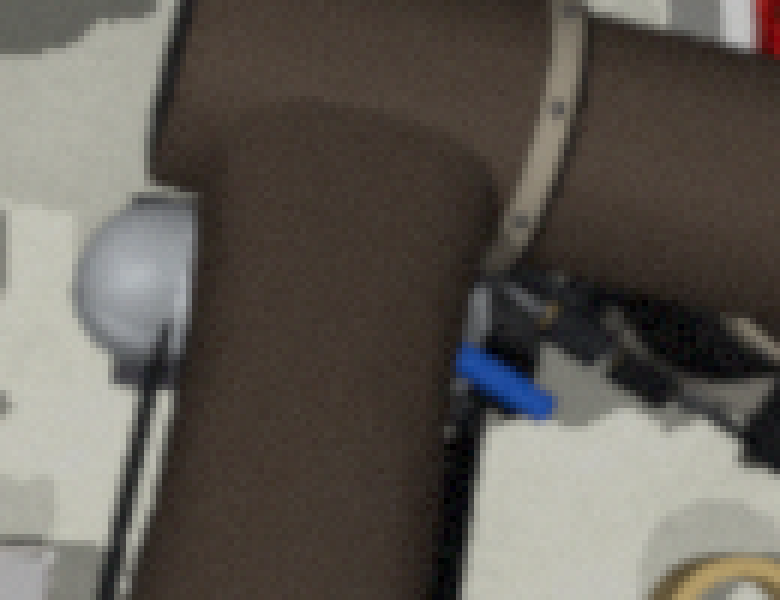

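View pics/sidec2.png

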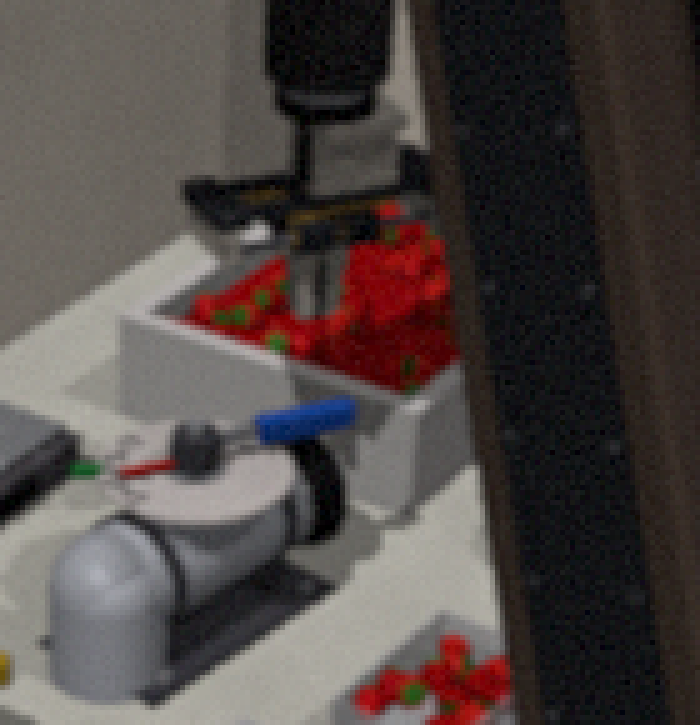

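Call:
carry_out:
  series:
    - [[0,0,0,-10,0,0],[0,0,0,-20,0,0],[0,0,0,-30,0,0],[0,0,0,-40,0,0],[0,0,0,-50,0,0],[0,0,0,-60,0,0],[0,0,0,-70,0,0],[0,0,0,-80,0,0],[0,0,0,-90,0,0],[0,0,0,-100,0,0]]

```text
clock: 4.1
tool_pos: [0.5673, -0.3373, 0.2268]
orientation: [-86.5, 90.0, -18.7]
force: [-0.2, 0.3, -0.8]
opening: 0.0005
```

Call:
carry_out:
  series:
    - [[5,0,0,-10,0,0],[10,0,0,-20,0,0],[20,0,0,-30,0,0],[30,0,0,-40,0,0],[40,0,0,-50,0,0],[50,0,0,-60,0,0],[60,0,0,-70,0,0],[70,0,0,-80,0,0],[75,0,0,-80,0,0],[75,0,0,-80,0,0]]

```text
clock: 5.35
tool_pos: [0.5676, -0.3367, 0.1514]
orientation: [25.0, 90.0, 172.3]
force: [-0.3, -0.3, -0.1]
opening: 0.0005
```

Run:
```python
from h import *
tool()
t=snapshot("side")
crop(t,"sidec3",240,60,380,205,5)
```

```text
5.35 [ 0.5676 -0.3367  0.1514] y [-0.54  -0.842  0.   ] z [-0.842  0.54   0.   ] j [-13.8  22.2  -7.1   0.  -60.8  71.1] F [-0.3 -0.3 -0.1]
```

View pics/sidec3.png

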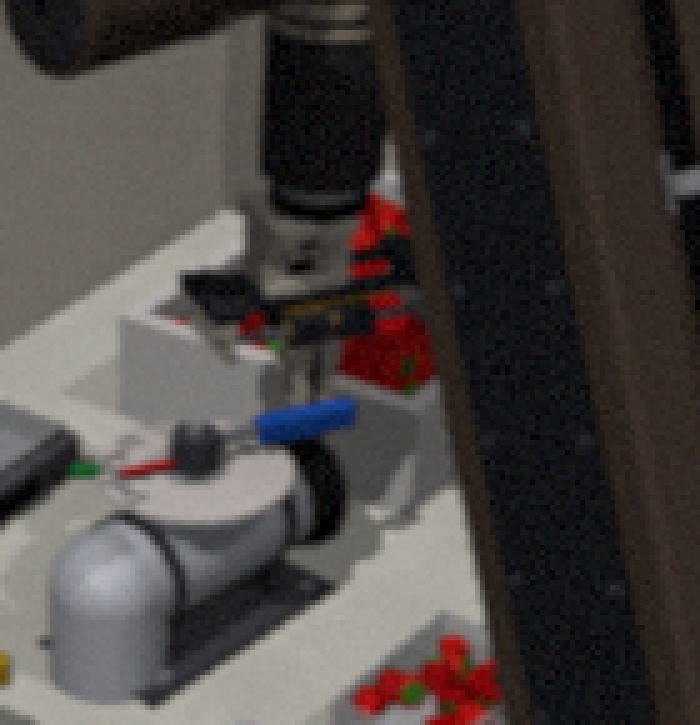

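Call:
carry_out:
  series:
    - [[0,0,8,0,0,0],[0,0,14,0,0,0],[0,0,18,0,0,0],[0,0,22,0,0,0],[0,0,24,0,0,0],[0,0,25,0,0,0],[0,0,26,0,0,0],[0,0,26,0,0,0]]

```text
clock: 6.4
tool_pos: [0.5467, -0.3225, 0.1518]
orientation: [-178.5, 89.9, -30.9]
force: [2.2, -2.4, 0.2]
opening: 0.0004
```

Call:
carry_out:
  series:
    - [[0,1,8.1,4,0,0],[0,1.4,16.2,8,0,0],[0,1.2,24.3,12,0,0],[0,0.5,32.4,16,0,0],[0,-0.8,40.4,20,0,0],[0,-2.6,48.3,24,0,0],[0,-5,56.1,28,0,0],[0,-7.9,63.7,32,0,0],[0,-11.4,71,36,0,0],[0,-15.3,78.1,40,0,0]]

```text
clock: 7.65
tool_pos: [0.49, -0.2681, 0.1519]
orientation: [-134.7, 89.8, -27.3]
force: [6.2, -6.2, -4.4]
opening: 0.0007
```

Run:
```python
from h import *
o,M=tool(); print("Fz",o["force"]@M)
t=snapshot("side");s=snapshot("top")
crop(t,"sidec4",240,60,380,205,5)
```

```text
7.65 [ 0.49   -0.2681  0.1519] y [-0.954 -0.3   -0.002] z [-0.3    0.954 -0.002] j [ -8.6  13.1 -20.3   0.1 -56.5  26. ] F [ 6.2 -6.2 -4.4]
Fz [ 4.45340249 -4.05418583 -7.81142974]
```

View pics/sidec4.png

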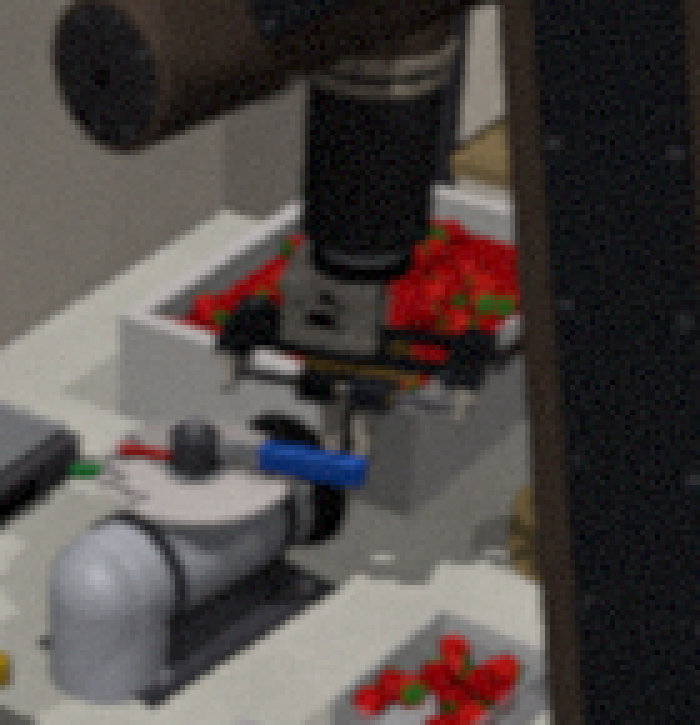

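Call:
carry_out:
  series:
    - [[0,0.8,6,3,0,0],[0,1.2,12.1,6,0,0],[0,1.4,18.2,9,0,0],[0,1.2,24.3,12,0,0],[0,0.7,30.4,15,0,0],[0,0.2,34.4,17,0,0],[0,-0.4,38.4,19,0,0],[0,-0.8,40.4,20,0,0]]

```text
clock: 8.75
tool_pos: [0.4783, -0.2295, 0.1521]
orientation: [-122.7, 89.8, -35.1]
force: [4.1, -6.5, -2.6]
opening: 0.0006
```

Run:
```python
from h import *
o,M=tool(); print("Fz",o["force"]@M)
```

```text
8.75 [ 0.4783 -0.2295  0.1521] y [-0.999  0.043 -0.002] z [ 0.043  0.999 -0.001] j [ -4.4  10.5 -23.7   0.1 -55.7   1.9] F [ 4.1 -6.5 -2.6]
Fz [ 2.62817097 -4.38594904 -6.36185113]
```

Call:
carry_out:
  series:
    - [[0,0.3,2,1,0,0],[0,0.6,4,2,0,0],[0,0.8,6,3,0,0],[0,0.8,6,3,0,0]]

```text
clock: 9.25
tool_pos: [0.4777, -0.2235, 0.1521]
orientation: [-123.0, 89.9, -38.5]
force: [3.3, -6.6, -1.3]
opening: 0.0004
```

Run:
```python
from h import *
o,M=tool(); print("Fz",o["force"]@M)
```

```text
9.25 [ 0.4777 -0.2235  0.1521] y [-0.996  0.095 -0.002] z [ 0.095  0.996 -0.001] j [ -3.7  10.2 -24.    0.1 -55.6  -1.8] F [ 3.3 -6.6 -1.3]
Fz [ 1.28780631 -3.86975024 -6.2418595 ]
```

Call:
carry_out:
  series:
    - [[0,0.3,2,1,0,0],[0,0.6,4,2,0,0],[0,0.8,6,3,0,0],[0,0.8,6,3,0,0]]

```text
clock: 9.75
tool_pos: [0.4774, -0.2175, 0.1521]
orientation: [-122.9, 89.9, -41.3]
force: [3.7, -7.3, -1.4]
opening: 0.0003
```

Run:
```python
from h import *
o,M=tool(); print("Fz",o["force"]@M)
t=snapshot("side");s=snapshot("top")
crop(t,"sidec5",240,60,380,205,5); crop(s,"topc5",270,140,400,240,6)
```

```text
9.75 [ 0.4774 -0.2175  0.1521] y [-0.989  0.147 -0.002] z [ 0.147  0.989 -0.001] j [ -3.   10.  -24.3   0.1 -55.6  -5.5] F [ 3.7 -7.3 -1.4]
Fz [ 1.43786638 -4.76956531 -6.65176338]
```

View pics/sidec5.png

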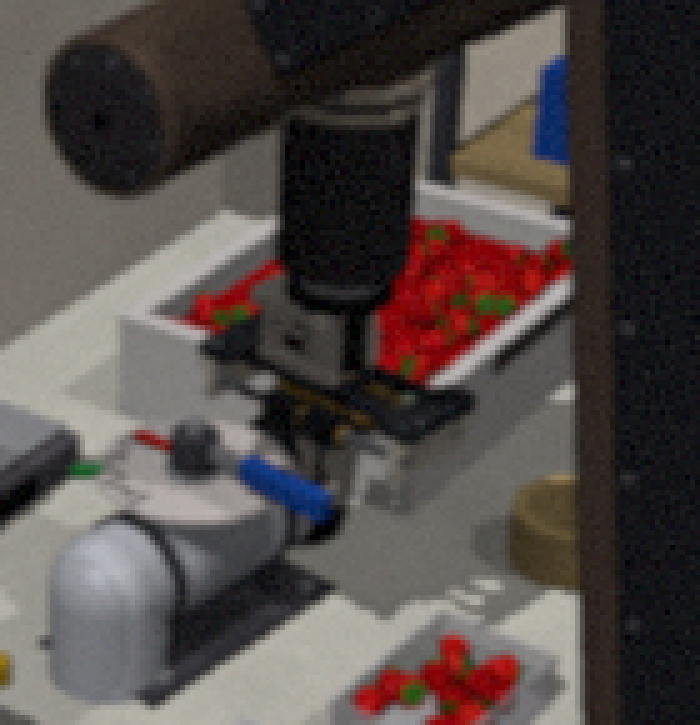

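View pics/topc5.png

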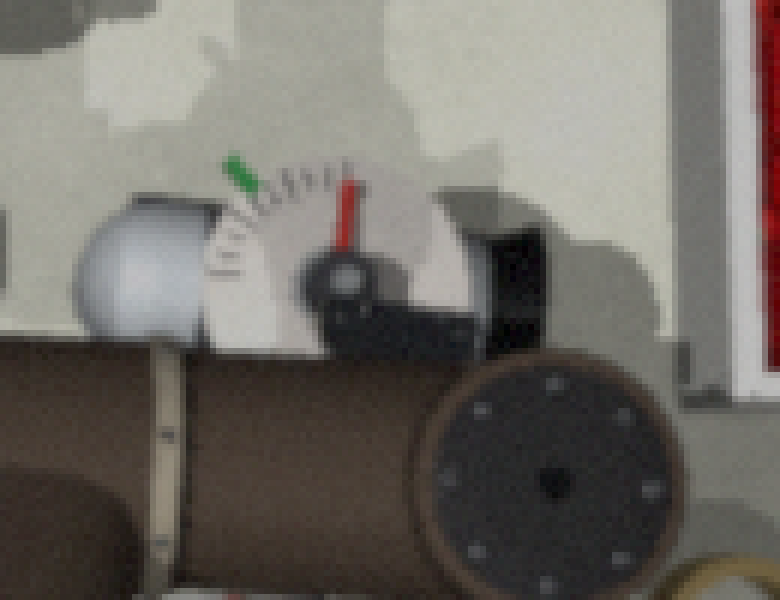

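```bash
cat >> h.py <<'E'
def ptr(n=2,C=(.593,-.216)):
    s=avg("top",n); C=np.array(C)
    for k,z in (("red",.147),("green",.142)):
        c,a,N=soft(s,(300,158,350,195),k,z); d=c-C
        print(k,c.round(4),"axis",round(a,2),"ray",np.degrees(np.arctan2(d[1],d[0])).round(2),"r",np.hypot(*d).round(4),N)
    return s
E
python3 - <<'E'
from h import *
ptr()
E
```

```text
red [ 0.6347 -0.2217] axis -6.89 ray -7.77 r 0.042 91
green [ 0.6578 -0.1648] axis 38.99 ray 38.28 r 0.0826 64
```

Call:
carry_out:
  series:
    - [[0,0.3,2,1,0,0],[0,0.6,4,2,0,0],[0,0.8,6,3,0,0],[0,0.8,6,3,0,0]]

```text
clock: 10.45
tool_pos: [0.4774, -0.2123, 0.1522]
orientation: [-137.0, 89.8, -58.5]
force: [4.1, -13.0, -3.2]
opening: 0.0007
```

Run:
```python
from h import *
o,M=tool(); print("Fz",o["force"]@M)
ptr(1)
```

```text
10.45 [ 0.4774 -0.2123  0.1522] y [-0.98   0.198 -0.002] z [ 0.198  0.98  -0.002] j [ -2.3   9.8 -24.6   0.2 -55.5  -9.2] F [  4.1 -13.   -3.2]
Fz [  3.2392212   -6.62512566 -11.94167758]
red [ 0.6345 -0.2218] axis -7.3 ray -7.94 r 0.042 91
green [ 0.6579 -0.1648] axis 38.1 ray 38.28 r 0.0827 64
```

Call:
carry_out:
  series:
    - [[0,0,0.1,0,0,0],[0,0,0.1,0,0,0],[0,0,0.1,0,0,0],[0,0,0.1,0,0,0],[0,0,0.1,0,0,0],[0,0,0.1,0,0,0],[0,0,0.1,0,0,0],[0,0,0.1,0,0,0]]

```text
clock: 11.5
tool_pos: [0.4774, -0.2123, 0.1522]
orientation: [-137.6, 89.8, -59.0]
force: [4.0, -12.4, -2.9]
opening: 0.0003
```

Run:
```python
from h import *
o,M=tool(); print("Fz",o["force"]@M)
ptr(1)
```

```text
11.5 [ 0.4774 -0.2123  0.1522] y [-0.98   0.198 -0.002] z [ 0.198  0.98  -0.002] j [ -2.3   9.8 -24.6   0.2 -55.5  -9.2] F [  4.  -12.4  -2.9]
Fz [  2.93351377  -6.36688657 -11.38744469]
red [ 0.6347 -0.2218] axis -7.25 ray -7.96 r 0.0421 91
green [ 0.6579 -0.1649] axis 38.31 ray 38.24 r 0.0826 64
```

Call:
carry_out:
  series:
    - [[0,0,-4,0,0,0],[0,0,-10,0,0,0],[0,0,-22,0,0,0],[-10,0,-30,0,0,0],[-35,0,-30,0,0,0],[-65,0,-25,-2,0,0],[-65,0,-5,-4,0,0],[-65,1,25,-4,0,0],[-65,2,48,-4,0,0],[-65,2,53,-4,0,0]]

```text
clock: 12.8
tool_pos: [0.485, -0.1574, 0.2172]
orientation: [-54.8, 90.0, 27.9]
force: [0.5, -1.3, 0.2]
opening: 0.0002
```

Run:
```python
from h import *
o,M=tool()
s=ptr(4); np.save("top_shut.npy",s["color"])
t=snapshot("side")
crop(t,"sidec6",240,60,380,205,5); crop(s,"topc6",270,140,400,240,6)
```

```text
12.8 [ 0.485  -0.1574  0.2172] y [-0.992  0.128 -0.   ] z [0.128 0.992 0.   ] j [  4.1   5.3 -20.6  -0.  -64.1 -11.5] F [ 0.5 -1.3  0.2]
red [ 0.6352 -0.2219] axis -7.31 ray -7.97 r 0.0426 92
green [ 0.6578 -0.1649] axis 38.25 ray 38.23 r 0.0825 62
```

View pics/sidec6.png

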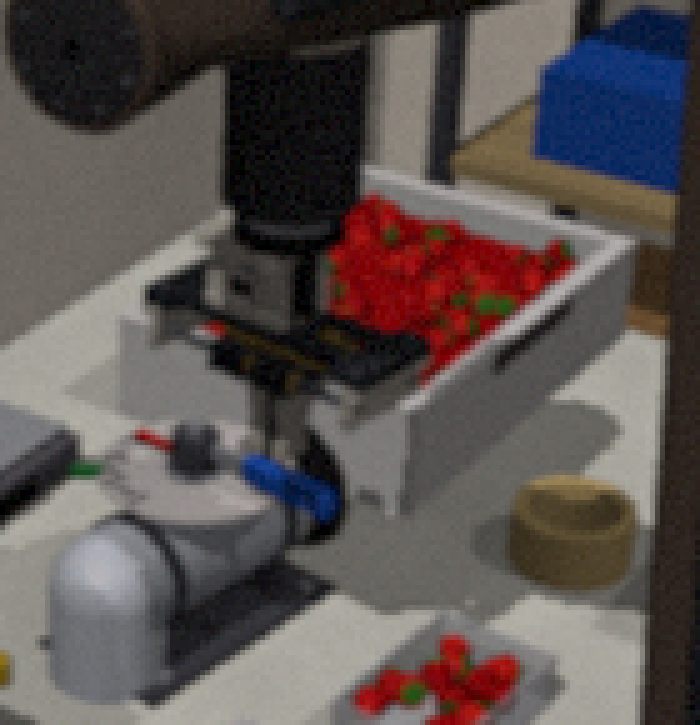

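View pics/topc6.png

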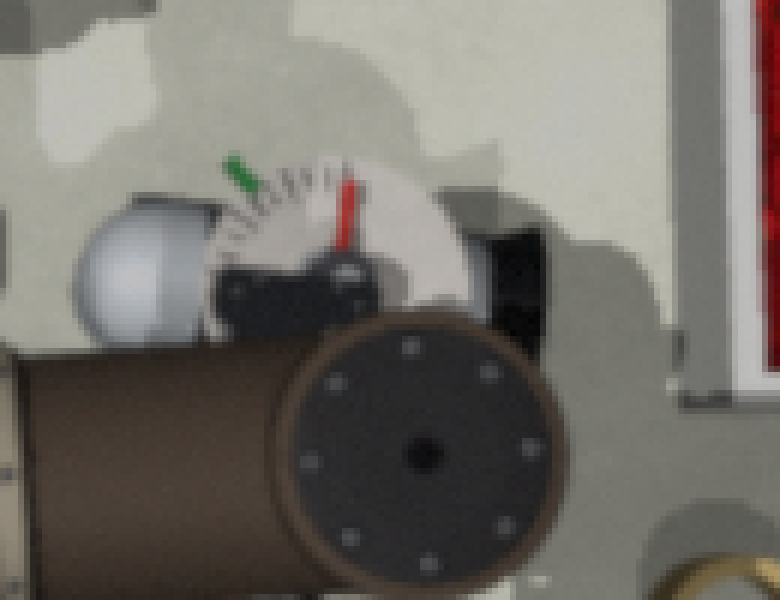

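Call:
carry_out:
  series:
    - [[20,0,0,0,0,0],[45,0,0,0,0,0],[65,0,0,0,0,0],[65,0,-8,0,0,0],[65,0,-15,0,0,0],[65,0,-20,0,0,0],[65,0,-24,0,0,0],[65,0,-26,0,0,0],[65,0,-27,0,0,0],[65,0,-27,0,0,0]]

```text
clock: 14.3
tool_pos: [0.4816, -0.1848, 0.1516]
orientation: [-61.5, 90.0, 21.1]
force: [0.5, 0.6, 0.6]
opening: 0.0002
```

Call:
carry_out:
  series:
    - [[0,1,-9,-4,0,0],[0,1.4,-17.2,-8,0,0],[0,1.2,-25.3,-12,0,0],[0,0.5,-33.4,-16,0,0],[0,-0.8,-41.4,-20,0,0],[0,-2.6,-49.3,-24,0,0],[0,-5,-57.1,-28,0,0],[0,-7.9,-64.7,-32,0,0],[0,-9.5,-68.2,-34,0,0],[0,-9.5,-68.2,-34,0,0]]

```text
clock: 15.55
tool_pos: [0.4821, -0.2527, 0.1514]
orientation: [-16.8, 89.9, 99.8]
force: [-1.2, 8.5, 2.6]
opening: 0.0001
```

Run:
```python
from h import *
o,M=tool(); print("F tool",o["force"]@M)
s=ptr(2); crop(s,"topc7",270,140,400,240,6)
```

```text
15.55 [ 0.4821 -0.2527  0.1514] y [-0.894 -0.448 -0.   ] z [-0.448  0.894  0.001] j [ -7.1  11.9 -21.8  -0.1 -56.3  33.8] F [-1.2  8.5  2.6]
F tool [-2.58066126 -2.67811668  8.11566338]
red [ 0.6318 -0.2001] axis 23.74 ray 22.22 r 0.0419 104
green [ 0.6578 -0.1649] axis 38.93 ray 38.27 r 0.0825 64
```

View pics/topc7.png

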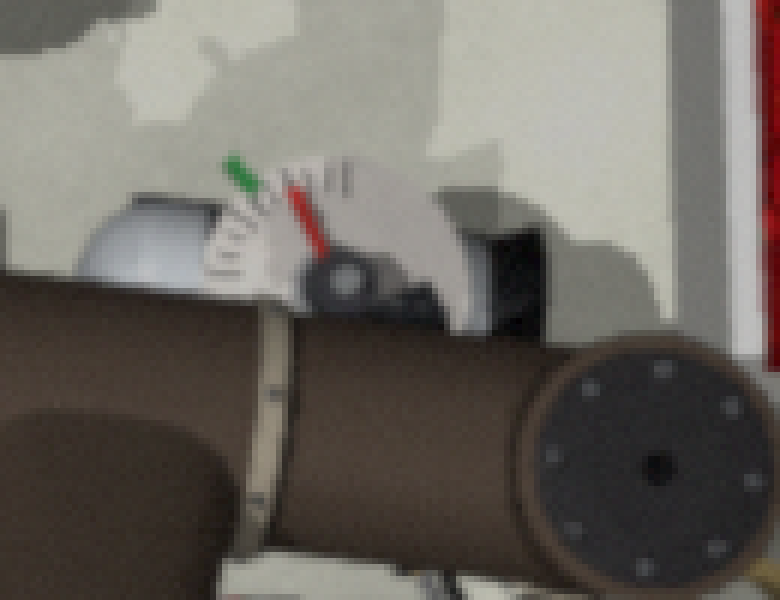

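Call:
carry_out:
  series:
    - [[0,0.8,-6,-3,0,0],[0,1.2,-12.1,-6,0,0],[0,1.4,-18.2,-9,0,0],[0,1.3,-22.3,-11,0,0],[0,1.3,-22.3,-11,0,0]]

```text
clock: 16.27
tool_pos: [0.4908, -0.2731, 0.1514]
orientation: [-12.7, 89.9, 114.9]
force: [-1.8, 7.1, 4.0]
opening: 0.0004
```

Run:
```python
from h import *
o,M=tool(); print("F tool",o["force"]@M)
s=ptr(6); crop(s,"topc8",270,140,400,240,6)
```

```text
16.275 [ 0.4908 -0.2731  0.1514] y [-0.792 -0.61  -0.   ] z [-0.61   0.792  0.002] j [ -9.2  13.5 -19.7  -0.1 -56.8  46.9] F [-1.8  7.1  4. ]
F tool [-3.96529655 -2.92158395  6.77318577]
red [ 0.6269 -0.1942] axis 34.68 ray 32.78 r 0.0403 102
green [ 0.6579 -0.1649] axis 38.68 ray 38.25 r 0.0826 64
```

View pics/topc8.png

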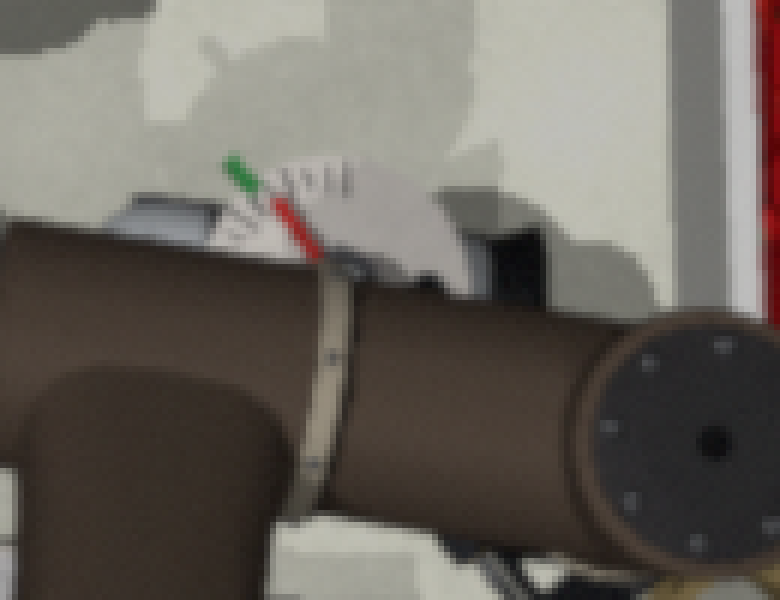

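Run:
```python
import numpy as np
L=[(-7.25,.6348,-.22185),(23.74,.6318,-.2001),(34.68,.6269,-.1942),(58.0,.6156,-.1838)]
A=[];b=[]
for a,x,y in L:
    n=np.array([-np.sin(np.radians(a)),np.cos(np.radians(a))]);A.append(n);b.append(n@[x,y])
C,*_=np.linalg.lstsq(np.array(A),np.array(b),rcond=None);print(C,(np.array(A)@C-b)*1e3)
for a,x,y in L+[(38.7,.65785,-.1649)]: print(a,np.degrees(np.arctan2(y-C[1],x-C[0])),np.hypot(x-C[0],y-C[1]))
```

```text
[ 0.59484869 -0.21657136] [ 0.19462079 -0.20146899 -0.15997012  0.2319344 ]
-7.25 -7.526709700568938 0.040298527591907066
23.74 24.02532998122789 0.040456213337257366
34.68 34.914495497275745 0.039086627037757844
58.0 57.657403541629606 0.03878890429060582
38.7 39.35734578279816 0.08148064133707701
```

Call:
carry_out:
  series:
    - [[0,0.3,-2,-1,0,0],[0,0.6,-4,-2,0,0],[0,0.8,-6,-3,0,0],[0,0.9,-7,-3.5,0,0],[0,0.9,-7,-3.5,0,0],[0,0.9,-7,-3.5,0,0]]

```text
clock: 17.32
tool_pos: [0.4941, -0.279, 0.1514]
orientation: [-13.0, 89.9, 118.0]
force: [-1.6, 7.1, 3.5]
opening: 0.0004
```

Run:
```python
from h import *
o,M=tool(); print("F tool",o["force"]@M)
s=ptr(8,(.5948,-.2166)); crop(s,"topc9",270,140,400,240,6)
```

```text
17.325 [ 0.4941 -0.279   0.1514] y [-0.754 -0.657 -0.   ] z [-0.657  0.754  0.002] j [ -9.8  14.1 -19.   -0.1 -57.   50.9] F [-1.6  7.1  3.5]
F tool [-3.46005234 -3.4318943   6.41886262]
red [ 0.6282 -0.1901] axis 37.87 ray 38.41 r 0.0426 89
green [ 0.6579 -0.1649] axis 38.47 ray 39.34 r 0.0816 64
```

View pics/topc9.png

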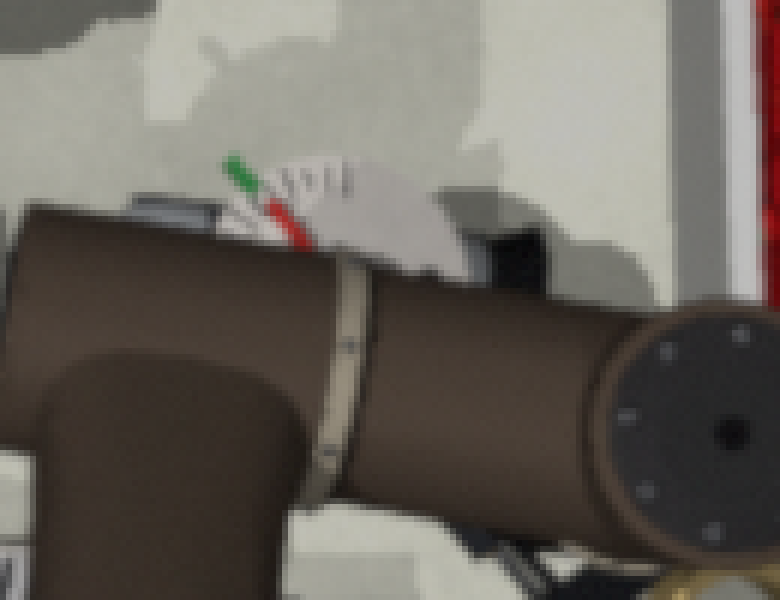

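Call:
carry_out:
  series:
    - [[0,0.2,-1.4,-0.7,0,0],[0,0.2,-1.4,-0.7,0,0],[0,0.2,-1.4,-0.7,0,0]]

```text
clock: 18.1
tool_pos: [0.4948, -0.2802, 0.1514]
orientation: [-11.2, 89.9, 120.6]
force: [-2.4, 6.0, 3.4]
opening: 0.0005
```

Call:
carry_out:
  series:
    - [[0,0,4,0,0,0],[0,0,8,0,0,0],[0,0,14,0,0,0],[0,0,22,0,0,0],[0,0,32,0,0,0],[0,0,40,0,0,0],[-30,0,40,0,0,0],[-70,0,40,0,0,0],[-110,0,40,0,0,0],[-110,0,40,0,0,0]]

```text
clock: 19.35
tool_pos: [0.4701, -0.252, 0.2652]
orientation: [-147.3, 89.6, -15.5]
force: [-0.5, 0.7, -1.2]
opening: 0.0001
```

Run:
```python
from h import *
o,M=tool()
s=ptr(6,(.5948,-.2166)); crop(s,"topc10",270,140,400,240,6)
```

```text
19.35 [ 0.4701 -0.252   0.2652] y [-0.746 -0.666 -0.004] z [-0.666  0.746 -0.006] j [ -7.1   5.5 -13.9   0.1 -70.2  48.9] F [-0.5  0.7 -1.2]
red [ 0.625  -0.1921] axis 39.4 ray 39.1 r 0.0389 104
green [ 0.6582 -0.1646] axis 38.3 ray 39.38 r 0.082 64
```

View pics/topc10.png

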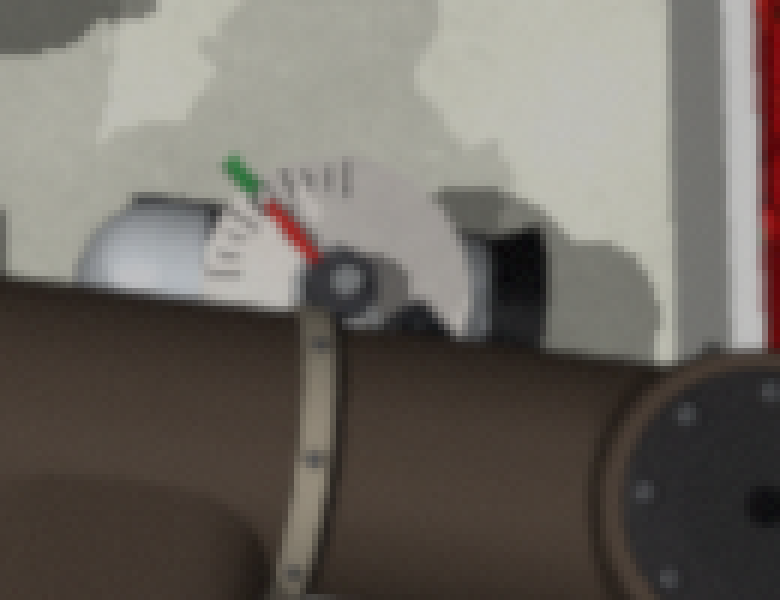

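Run:
```python
from h import *
t=snapshot("side"); crop(t,"side_end",140,100,360,300,3)
```

```text
(no output)
```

View pics/side_end.png

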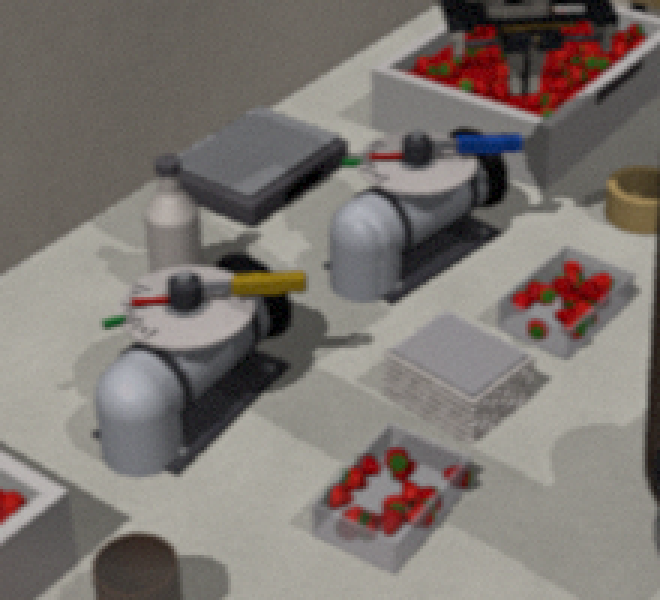

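The red pointer (side crop, about (385,157)) lines up with the green tab (350,161). The fingers are clear of the handle, and everything else is where it was.

```bash
python3 -c "
from plant import *
print(close_job())"
```

```text
the job is handed in; nothing more can be done
None
```

The blue throttle was shut, seated and reopened to its green tab, and the job was handed in at about 19.4 s of the 69 s allowed.

- **Shutting:** I pushed the handle clockwise with the closed fingertips until the pointer stopped at about -7.3° in the world frame. I then held it there for about 1 s. The push across the handle read 11.4–11.9 N (about 13–14 N in total), and the highest reading I saw was 14 N.
- **Reopening:** I pushed the handle back from its other side in small steps, then let go and raised the gripper clear.
- **Last checks, handle released:** In the top view the pointer stands at 39.1° and the tab at 39.4°, both measured as bearings from the spindle. The directions of the two parts themselves read 39.4° and 38.3°; the tab covers only a few pixels, so that second figure is noisy. The two methods agree to about 1°, and the side view also shows the pointer in line with the tab.
- **Surroundings:** The tab's measured position changed by less than 0.5 mm. In the side view the yellow throttle and the loose items look unmoved, though I did not measure them again. Force on the tool was near zero after I moved clear.

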